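Couple the module holder onto the leaning ball mount and lock its lever

TASK

Put the loose memory-module holder on the bench's ball mount so that heat sinks can be fitted at a slope: raise its locking lever, lower the holder fully down onto the ball, with the long black rail level across the low side of the leaning stud, and then press the lever fully down to lock it. Leave the other things on the bench where they are.

Things in the scene. Friction and masses are not known exactly. Their poses are not given: they have to be found in the camera images.
- holder_socket (a point): Centre of the loose holder's grey housing and of the ball socket in it (open below, for a 32 mm ball, 1 mm play). Housing: x -24 to 22, y +-24 (flat sides from x -17, to grip), z +-23 mm; two ears run back to x 37 below z 4. Axes: z up through the roof, y along the rail, x away from the rail. 0.5 kg, centre of mass near x -14. It starts standing on the bench on its rim, 24 mm below this point.
- holder_rail (a point): Top middle of the holder's black rail, at (-54, 0, -2) mm from holder_socket; same axes. The rail is 152 mm long (y) and 16 mm wide (x), joined to the housing by a low web; its slotted end posts (beyond y +-67) stand 16 mm above this point.
- lever (a joint): Holder's locking lever, rad: 0 fully down (locked), 1.45 fully raised. Its pin, along the holder's y, is at (26, 0, -16.5) mm from holder_socket; the arm rises behind the housing and runs forward over the roof. Raising lifts its front end up and back. Stiff (1 to 3 N at the grip), stays where left. Below 0.7 its hook is inside the socket: it catches under a seated ball, or keeps one from entering.
- lever_grip (a point): Middle of the lever's black grip: 16 mm wide (y), 9 thick (z), from 10 mm before to 16 mm behind this point (x). Lever down: at (-40, 0, 29) mm from holder_socket, 16 mm in front of the housing, 80 mm from the pin. Axes turn with the lever; when it is down they are the holder's.
- ball_stud: Centre of the 32 mm steel ball, 120 mm above the bench. z: along the stud, out through the ball, leaning 25 deg from vertical; x uphill; y level. A 62 mm flange 24 mm below the ball (along z) carries the holder's rim: seated, holder_socket is at this point and the axes agree. The mount is fixed; its 115 mm round foot is centred 20 mm uphill of the point under the ball.
- label_roll: White label roll, 72 mm across, 40 mm high, a bystander; origin under its middle.
- screw_box: Small carton of screws, 45 x 70 x 22 mm, a bystander; origin under its middle.
- heat_sink_1: Finned heat sink, 34 x 34 x 17 mm, a bystander; origin under its middle.
- heat_sink_2: Another like it, a bystander; origin under its middle.
- esd_brush: Black brush, 195 x 22 x 14 mm, a bystander; origin under its middle.
- mug: Dark mug, 107 mm high, a bystander; origin under its middle.
- tweezers: Steel tweezers, 130 mm long, a bystander; origin under their middle.
- usb_stick: Black USB stick, 56 x 18 x 8 mm, a bystander; origin under its middle.

How it is judged:
By the outcome, as a careful person would: the job done as asked, in the order asked, and still so for the second after the job is handed in, with the robot touching nothing.
It also fails if it takes over 72 s, if anything falls off the work surface, if the arm or the gripper's body presses on something with over 40 N, if the wrist force passes 120 N, or if a joint passes its speed limit or range.

ROBOT

A 6-joint arm with a two-finger parallel gripper is mounted at the origin on a cart in front of the work surface, level with it; the furniture and walls round the work are solid. World frame = base frame: x ahead of the robot, y to its left, z up, the work surface at z = 0. Lengths are in mm, angles in rad, forces in N, time in s.
With the tool pointing down it reaches from about 300 to 775 mm from the base axis. Payload 14.6 kg.
Tool frame: the origin (TCP) lies between the finger pads; the fingertips stand 25 mm ahead of it and the grasp point (between the pads) lies 6 mm ahead of it; z points along the fingers, y is the line along which they close (so a half turn about z gives the same grasp; the last joint's range is limited). The gripper opens to 94 mm and grips with 3 to 60 N. Pads are 16 mm wide; open, the fingers measure 119 mm over their backs; the gripper's body (75 mm by 177 mm) begins 78 mm behind the grasp point.
Start: joints at [1.036, 0.3, 1.521, -0, 1.321, -0.067], TCP at [248.004, 490.901, 230.446] pointing down, gripper open.
Joint ranges: [-3.03, 3.03], [-0.79, 2.21], [0.23, 2.52], [-1.04, 4.18], [0, 3.07], [-2.55, 2.55]. Speed limits (rad/s): [2.22, 2.22, 2.57, 3.14, 3.14, 3.14].

INTERFACE

Orientations are given as [roll, pitch, yaw] about the fixed x, y, z axes, in that order (R = Rz(yaw) Ry(pitch) Rx(roll)).
In Python, from cell import manip gives the robot as it stands. The module is installed in compiled form; this text tells all that it offers.
- The arm moves only by the tool step_arm, never from a script. Its argument "series" is one flat list of numbers, 5 for each row, row after row: the shift along the world's x, y, z in mm, then the turn about the world's z in rad, then the closure, from 0 (fully open) to 1 (shut). In form: [dx, dy, dz, spin, jaw, dx, dy, dz, spin, jaw, ...]. A call has 1 to 20 rows; each row shifts and turns the commanded pose from where the row before left it; what a row does not reach is not made up. A row lasts 1/8 s, in which the tool goes at most 62.5 mm and 10.7 degrees, less where a joint would pass 70% of its speed; a pose out of reach is approached as far as the arm can. A call is refused whole if a number of a shift passes 62.5 or a number of a turn 0.188, either way. A call with a gripper value outside its range is refused whole. The fingers move at their own pace and stop on an object; "squeeze" is the grip in N (left out, the last holds). Time passes only in rows, so rows that do not move let the fingers close. It gives the time, the measured TCP pose, the force, the opening and the grip force at its end, in the units of the state.
- manip.read_state(): the state, without advancing time (a new reading comes with each control period).
- manip.camera(name): name is "side" or "top" or "wrist"; returns (picture, depth): 420x560x3 uint8, blue, green, red; 420x560 float32, mm along the optical axis (not along the pixel's ray), 0 where there is no reading.
- manip.camera_info(name): a dict with "fovy" (degrees; the focal length in pixels is half the picture's height over the tangent of half this angle, whatever the lens; pixels are square), "cx", "cy" (the principal point, pixels), "k1" (the pictures are not rectified: a ray, as slopes to the right and down, at radius r is drawn at 1 + k1 r^2 times it, then the intrinsics apply), "eye" and "orientation" of the camera in the world. Camera axes: x right, y down, z forward; pixel columns grow to the right and rows downward; lengths in mm; the calibration is good to about 2 mm. A picture is of the moment at which its call begins: read the wrist's pose just before it. camera_info takes no time and is no camera call; for the wrist camera it gives the pose at the moment of the call.
- manip.sign_off(): hands the job in; it is judged then, once.
The state is a dict: "clock": time; "joints": joint angles; "qd": joint speeds; "effort": joint torques, N m; "eef_pos": TCP position; "eef_rot": TCP orientation; "wrist_force": force on the tool from outside, world axes, zero at the start; "moment": the same for the moment, N m; "finger_gap": finger opening in mm; "finger_force": force on a finger pad.
Only numpy, scipy, OpenCV 4.12 (cv2) and the standard library are available. Lean on these libraries where they do the work, as an engineer would, in place of code of your own. Each camera call takes 0.05 s, during which the arm holds its last target. There are 200 camera calls.

## Working session

There is one attempt and no reset: what is moved stays moved. The work goes in short steps, Python scripts to look and compute and a tool call to move; the robot and the scene stay as the last step left them, time stands still between calls to the robot, and variables do not carry over. Pictures are saved under pics/ and viewed, at most 10 in all, crops included, and the job is handed in when it is done.

Besides the shell and the picture viewer there is one more tool, called after "Emit:" as name(argument=value, ...), one argument or row to a line, values as JSON. step_arm: Moves the arm, as the interface text tells. Its arguments: {"type":"object","properties":{"series":{"type":"array"},"squeeze":{"type":"number"}},"required":["series"]}

```bash
mkdir -p pics; cat > h.py <<'E'
import numpy as np, cv2
from scipy.spatial.transform import Rotation as R
from cell import manip
def K(n):
    i=manip.camera_info(n); f=210/np.tan(np.radians(i["fovy"])/2)
    return i,f
def pts(n,d,info=None):
    i=info or manip.camera_info(n); f=210/np.tan(np.radians(i["fovy"])/2)
    v,u=np.mgrid[0:420,0:560].astype(float)
    a=(u-i["cx"])/f;b=(v-i["cy"])/f;x,y=a.copy(),b.copy()
    for _ in range(8):
        s=1+i["k1"]*(x*x+y*y); x,y=a/s,b/s
    o=np.array(i["orientation"],float)
    M=R.from_euler("xyz",o).as_matrix() if o.shape==(3,) else o
    return np.stack([x*d,y*d,d],-1)@M.T+np.array(i["eye"])
E
python3 - <<'E'
from h import *
s=manip.read_state();print(s)
for n in("top","side","wrist"):
    i=manip.camera_info(n);print(n,i)
    p,d=manip.camera(n);cv2.imwrite(f"pics/{n}0.png",p);np.savez(f"{n}0.npz",p=p,w=pts(n,d,i),d=d)
E
```

```text
{'clock': 0.0, 'joints': array([ 1.03637947e+00,  3.00512089e-01,  1.52156641e+00, -1.44313410e-05,
        1.32068553e+00, -6.65834354e-02]), 'qd': array([ 0.00023836,  0.00074681, -0.00043387,  0.0004698 , -0.00132401,
       -0.00043912]), 'effort': array([-5.38113436e-04, -5.31809449e+01, -3.52719498e+01,  7.06688385e-02,
        2.44615262e-02, -1.13250030e-04]), 'eef_pos': array([247.90728285, 490.70845115, 229.87003397]), 'eef_rot': array([-3.14042295e+00, -6.39888476e-05,  2.67376278e+00]), 'wrist_force': array([0.77955043, 0.15472239, 0.31087812]), 'moment': array([-0.03596948, -0.02344676, -0.03381126]), 'finger_force': 0.0, 'finger_gap': 94.17046793160725}
top {'fovy': 53.6886840136498, 'cx': 271.69438134521636, 'cy': 210.28948308399495, 'k1': -0.03992617143788213, 'eye': array([ 438.24496834,   50.72398675, 1286.46646616]), 'orientation': array([-3.02343804, -0.01023679, -1.56993673])}
side {'fovy': 46.849598079686984, 'cx': 277.5433712008992, 'cy': 218.96711209834393, 'k1': 0.008065177696225096, 'eye': array([ 415.42133039, -960.16945693,  876.58738918]), 'orientation': array([-2.20843176, -0.00839305, -0.14358151])}
wrist {'fovy': 66.83766033042166, 'cx': 283.5881436750393, 'cy': 208.8487397967928, 'k1': -0.0646652404679406, 'eye': array([173.59993612, 527.56724156, 384.99331719]), 'orientation': array([2.85360208e+00, 1.25929756e-03, 1.10367625e+00])}
```

View pics/top0.png

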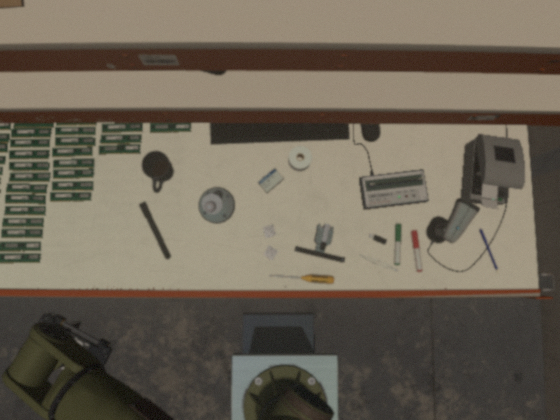

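View pics/side0.png

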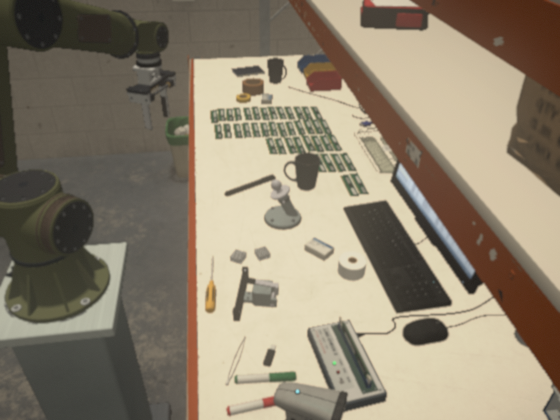

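Top view: holder at about (323,238) with its rail at (320,254), and the ball mount at (213,203). The bystanders are clear of both. The side view agrees: holder (258,292), mount (283,210). Next I'll get rough positions from depth.

```bash
python3 - <<'E'
from h import *
for n,boxes in(("top",{"holder":(290,220,350,266),"mount":(192,180,240,228)}),("side",{"holder":(228,262,285,325),"mount":(258,172,305,230)})):
    z=np.load(n+"0.npz")
    for k,(a,b,c,d) in boxes.items():
        w=z["w"][b:d,a:c].reshape(-1,3); dd=z["d"][b:d,a:c].ravel()
        w=w[dd>0]
        print(n,k,len(w),"bench med",np.round(np.median(w,0)))
        for lo,hi in((12,30),(30,45),(45,70),(70,100),(100,125),(125,160)):
            q=w[(w[:,2]>lo)&(w[:,2]<hi)]
            if len(q): print(lo,hi,len(q),q.mean(0).round(),q.min(0).round(),q.max(0).round())
w=np.load("side0.npz");print("shelf px side", w["w"][100,420].round(),w["w"][200,470].round(), w["w"][30,320].round())
w=np.load("top0.npz");print("shelf top", w["w"][117,270].round(),w["w"][60,270].round(),w["w"][95,270].round())
E
```

```text
top holder 2738 bench med [ 489. -107.    1.]
12 30 290 [ 465. -108.   20.] [ 431. -173.   12.] [546. -31.  30.]
30 45 112 [ 495. -112.   40.] [ 431. -179.   30.] [542. -32.  45.]
45 70 232 [ 506. -117.   55.] [ 466. -143.   45.] [544. -91.  70.]
70 100 1 [ 475. -115.   70.] [ 475. -115.   70.] [ 475. -115.   70.]
top mount 2290 bench med [605. 206.   3.]
12 30 447 [601. 201.  17.] [556. 158.  12.] [659. 263.  29.]
30 45 15 [638. 200.  36.] [624. 192.  31.] [647. 214.  44.]
45 70 14 [633. 202.  51.] [625. 194.  46.] [638. 216.  58.]
70 100 113 [589. 209.  93.] [572. 182.  82.] [612. 244. 100.]
100 125 149 [609. 210. 107.] [572. 182. 100.] [626. 240. 125.]
125 160 82 [587. 213. 131.] [574. 199. 125.] [602. 227. 140.]
side holder 3578 bench med [ 492. -120.    2.]
12 30 518 [ 477. -118.   21.] [ 429. -182.   12.] [548. -30.  30.]
30 45 176 [ 486. -128.   37.] [ 429. -182.   30.] [541. -29.  45.]
45 70 349 [ 505. -121.   54.] [ 466. -145.   45.] [545. -93.  69.]
70 100 1 [ 476. -108.   71.] [ 476. -108.   71.] [ 476. -108.   71.]
side mount 2717 bench med [605. 240.   6.]
12 30 604 [604. 233.  18.] [553. 148.  12.] [701. 449.  30.]
30 45 96 [653. 284.  37.] [610. 192.  30.] [699. 388.  45.]
45 70 151 [645. 270.  57.] [593. 191.  45.] [698. 391.  70.]
70 100 158 [603. 213.  86.] [570. 182.  70.] [698. 355. 100.]
100 125 144 [603. 206. 109.] [572. 180. 100.] [624. 240. 125.]
125 160 59 [586. 209. 132.] [572. 197. 126.] [601. 222. 139.]
shelf px side [ 744. -275.  574.] [ 707. -530.  560.] [708. 290. 529.]
shelf top [710.  46. 518.] [710.  48. 749.] [731.  47. 574.]
```

Emit:
step_arm(
  series=[40,-35,3,0.03,0,40,-35,3,0.03,0,40,-35,3,0.03,0,40,-35,3,0.03,0,40,-35,3,0.03,0,40,-35,3,0.03,0,40,-35,3,0.03,0,40,-35,3,0.02,0,0,0,0,0,0,0,0,0,0,0],
)

```text
clock: 1.4
eef_pos: [567.6, 211.1, 254.1]
eef_rot: [-3.141, -0.001, 2.903]
wrist_force: [-0.4, -0.0, 0.1]
finger_gap: 93.8
finger_force: 0.0
```

```bash
cat > w.py <<'E'
from h import *
import sys
k=sys.argv[1]; s=manip.read_state(); i=manip.camera_info("wrist"); p,d=manip.camera("wrist")
print(s["clock"],s["eef_pos"].round(1),s["eef_rot"].round(3),s["joints"].round(2))
cv2.imwrite(f"pics/{k}.png",p); np.savez(k+".npz",p=p,w=pts("wrist",d,i),d=d,eye=i["eye"])
E
python3 w.py m1
```

```text
1.4 [567.6 211.1 254.1] [-3.141e+00 -1.000e-03  2.903e+00] [ 0.3   0.41  1.32  0.    1.41 -1.04]
```

View pics/m1.png

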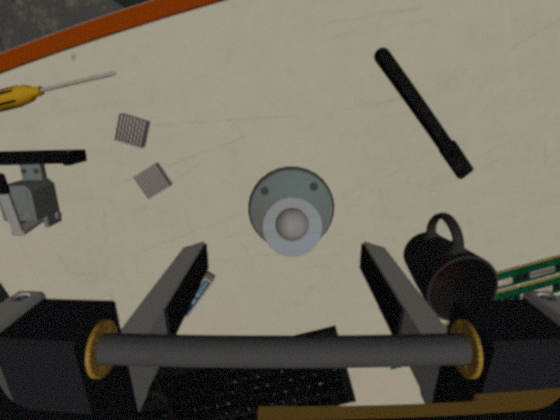

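Emit:
step_arm(
  series=[-10,-45,0,0,0,-10,-45,0,0,0,-10,-45,0,0,0,-10,-45,0,0,0,-10,-45,0,0,0,-10,-45,0,0,0,-10,-45,0,0,0,0,0,0,0,0,0,0,0,0,0],
)

```text
clock: 2.58
eef_pos: [498.0, -103.0, 254.6]
eef_rot: [3.141, 0.0, 2.905]
wrist_force: [-0.2, 0.8, 1.0]
finger_gap: 93.9
finger_force: 0.0
```

```bash
python3 w.py h1
```

```text
2.575 [ 498.  -103.   254.6] [3.141 0.    2.905] [-0.28  0.19  1.6   0.    1.35 -1.61]
```

View pics/h1.png

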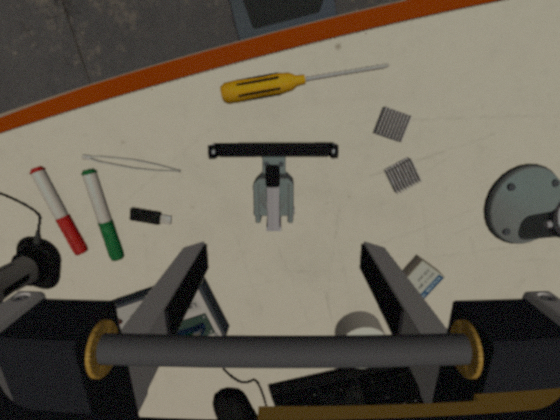

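Mount close-up: foot ellipse around (291,208), flange (292,227), ball (292,224). Holder close-up: rail runs from (208,150) to (338,150), square to the image. The black lever grip is at (272,176) and the housing at (273,195).

```bash
python3 - <<'E'
from h import *
from scipy.optimize import least_squares
z=np.load("m1.npz");w=z["w"];ok=z["d"]>0
# ball
m=np.zeros((420,560),bool); cv2_=np.zeros((420,560),np.uint8); cv2.circle(cv2_,(292,224),13,1,-1)
q=w[(cv2_>0)&ok]; q=q[q[:,2]>122]
f=least_squares(lambda c:np.linalg.norm(q-c,axis=1)-16,[586,211,120],loss="soft_l1");ball=f.x
print("ball",ball.round(1),len(q),np.abs(f.fun).mean())
fl=np.zeros((420,560),np.uint8); cv2.circle(fl,(292,227),28,1,-1);cv2.circle(fl,(292,224),18,0,-1)
q=w[(fl>0)&ok];q=q[(q[:,2]>80)&(q[:,2]<116)]
c=q.mean(0);U,S,V=np.linalg.svd(q-c);n=V[2]*np.sign(V[2,2]);print("flange c",c.round(1),"n",n.round(3),"tilt",np.degrees(np.arccos(n[2])),"uphill yaw",np.arctan2(-n[1],-n[0]),S)
# foot: top plane
reg=w[150:265,235:350];o=ok[150:265,235:350];q=reg[o&(reg[...,2]>8)&(reg[...,2]<26)]
print("foot z",np.percentile(q[:,2],[10,50,90]).round(1))
h=cv2.convexHull(q[:,:2].astype(np.float32));print("foot circ",cv2.minEnclosingCircle(h))
z=np.load("h1.npz");w=z["w"];ok=z["d"]>0;p=z["p"].astype(int)
reg=w[135:240,195:350];o=ok[135:240,195:350]; pr=p[135:240,195:350]
dark=(pr.max(-1)<60)&o
q=reg[dark&(reg[...,2]>14)]
v=np.arange(135,240)[:,None]+0*np.arange(155)
r=reg[dark&(reg[...,2]>14)&(v<160)]
rc=cv2.minAreaRect(r[:,:2].astype(np.float32));print("rail",rc,np.percentile(r[:,2],[5,50,95]).round(1)); print(cv2.boxPoints(rc).round(1))
g=reg[dark&(reg[...,2]>42)&(v>=160)];rc=cv2.minAreaRect(g[:,:2].astype(np.float32));print("grip",len(g),rc,g[:,2].mean().round(1),g.mean(0).round(1))
b=reg[o&(reg[...,2]>38)&(v>=160)];rc=cv2.minAreaRect(b[:,:2].astype(np.float32));print("housing",rc,cv2.boxPoints(rc).round(1))
E
```

```text
ball [585.7 213.4 120.6] 528 0.47473545701854725
flange c [598.6 211.7 100.3] n [-0.417  0.063  0.907] tilt 24.919158536874498 uphill yaw -0.14915113256266382 [649.82763678 639.31771355  29.00079292]
foot z [12.2 15.9 20.4]
foot circ ((604.193115234375, 210.88958740234375), 55.37594223022461)
rail ((453.54766845703125, -105.88481903076172), (148.78744506835938, 15.430992126464844), 76.6182632446289) [15.9 22.3 38.2]
[[ 428.8 -176.5]
 [ 443.8 -180. ]
 [ 478.3  -35.3]
 [ 463.3  -31.7]]
grip 313 ((474.9483642578125, -116.10462951660156), (24.621366500854492, 24.610979080200195), 76.06999969482422) 66.1 [ 475.9 -111.6   66.1]
housing ((503.0752868652344, -118.20264434814453), (47.928863525390625, 80.51477813720703), 76.8751449584961) [[ 458.4 -132.4]
 [ 536.8 -150.7]
 [ 547.7 -104. ]
 [ 469.3  -85.7]]
```

Emit:
step_arm(
  series=[-6,-2,-45,0,0,-6,-2,-45,0,0,-6,-2,-45,0,0.3,-7,-1.5,-44,0,0.5,0,0,0,0,1,0,0,0,0,1,0,0,0,0,1,0,0,0,0,1,0,0,0,0,1,0,0,0,0,1],
  squeeze=8,
)

```text
clock: 3.88
eef_pos: [473.1, -111.6, 75.6]
eef_rot: [3.141, 0.0, 2.904]
wrist_force: [0.1, 6.4, 2.5]
finger_gap: 17.4
finger_force: 2.8
```

Emit:
step_arm(
  series=[0,0.5,0,0,1,0,0,0,0,1,0,0,0,0,1],
)

```text
clock: 4.25
eef_pos: [473.0, -111.3, 75.5]
eef_rot: [-3.141, 0.0, 2.904]
wrist_force: [-0.5, -3.0, 1.2]
finger_gap: 16.1
finger_force: 8.0
```

Emit:
step_arm(
  series=[6.4,-1.5,6,0,1,6.4,-1.5,5.5,0,1,7.4,-1.8,4.6,0,1,7.4,-1.8,3.8,0,1,8.1,-1.9,2.8,0,1,8.1,-1.9,2.1,0,1,8.5,-2,1,0,1,8.5,-2,0.1,0,1,8.4,-2,-0.9,0,1,8.4,-2,-1.7,0,1,7.6,-1.8,-2.6,0,1,7.6,-1.8,-3.4,0,1,0,0,0,0,1],
)

```text
clock: 5.88
eef_pos: [566.5, -133.3, 92.6]
eef_rot: [-3.142, 0.001, 2.904]
wrist_force: [2.5, -2.3, 1.8]
finger_gap: 15.9
finger_force: 8.0
```

```bash
python3 - <<'E'
from h import *
o=[]
for n,(a,b,c,d) in(("side",(205,240,315,340)),("top",(270,200,370,290))):
    p,dd=manip.camera(n);o.append(cv2.resize(p[b:d,a:c],(400,400),interpolation=cv2.INTER_CUBIC))
cv2.imwrite("pics/l1.png",np.hstack(o))
E
```

```text
(no output)
```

View pics/l1.png

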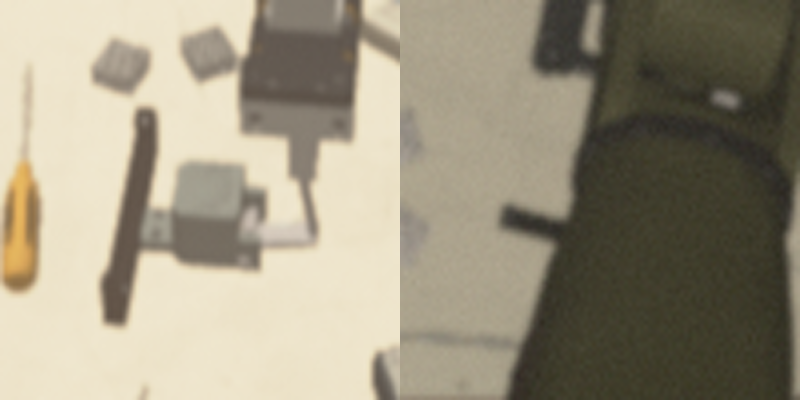

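The lever is raised and leans back in the side crop at about (280,235), with the holder still flat. I'll release it, rise and re-measure.

Emit:
step_arm(
  series=[0,0,0,0,0.6,0,0,0,0,0.3,0,0,30,0,0,-15,5,45,0,0,-26,10,40,0,0,-26,10,20,0,0,0,0,0,0,0],
)

```text
clock: 6.85
eef_pos: [498.3, -107.7, 229.4]
eef_rot: [3.142, 0.003, 2.904]
wrist_force: [0.2, -0.4, -0.3]
finger_gap: 82.3
finger_force: 0.0
```

```bash
python3 w.py h2; python3 - <<'E'
from h import *
z=np.load("h2.npz");w=z["w"];ok=z["d"]>0;p=z["p"].astype(int)
cv2.imwrite("pics/h2c.png",cv2.resize(z["p"][100:300,150:400],(750,600)))
m=ok&(w[...,0]>400)&(w[...,0]<620)&(w[...,1]>-220)&(w[...,1]<0)
d=(p.max(-1)<60)&m&(w[...,2]>14)&(w[...,2]<45)&(w[...,0]<500)
n,l,st,ce=cv2.connectedComponentsWithStats(d.astype(np.uint8));k=1+st[1:,4].argmax()
r=w[l==k];rc=cv2.minAreaRect(r[:,:2].astype(np.float32));b=cv2.boxPoints(rc)
print("rail",rc,b.round(1),st[k])
# housing roof
h=m&(w[...,2]>43)&(w[...,2]<52);n,l,st,ce=cv2.connectedComponentsWithStats(h.astype(np.uint8));k=1+st[1:,4].argmax()
r=w[l==k];rc=cv2.minAreaRect(r[:,:2].astype(np.float32));print("roof",rc,np.median(r,0).round(1),st[k])
t=w[m&(w[...,2]>60)&(w[...,2]<110)];print("lever top",np.percentile(t,[5,50,95],axis=0).round(1),len(t))
E
```

```text
6.85 [ 498.3 -107.7  229.4] [3.142e+00 3.000e-03 2.904e+00] [-0.28  0.21  1.64  0.    1.29 -1.62]
rail ((453.2019958496094, -107.04966735839844), (148.89901733398438, 15.295492172241211), 76.58612060546875) [[ 428.5 -177.7]
 [ 443.4 -181.2]
 [ 477.9  -36.4]
 [ 463.   -32.9]] [ 206  143  139   16 1795]
roof ((503.8229675292969, -119.47832489013672), (48.08839416503906, 45.84291076660156), 76.57271575927734) [ 503.3 -119.2   46.9] [ 253  180   45   41 1701]
lever top [[ 555.8 -139.2   63.3]
 [ 559.  -132.5   89.3]
 [ 563.4 -126.    92.2]] 200
```

View pics/h2c.png

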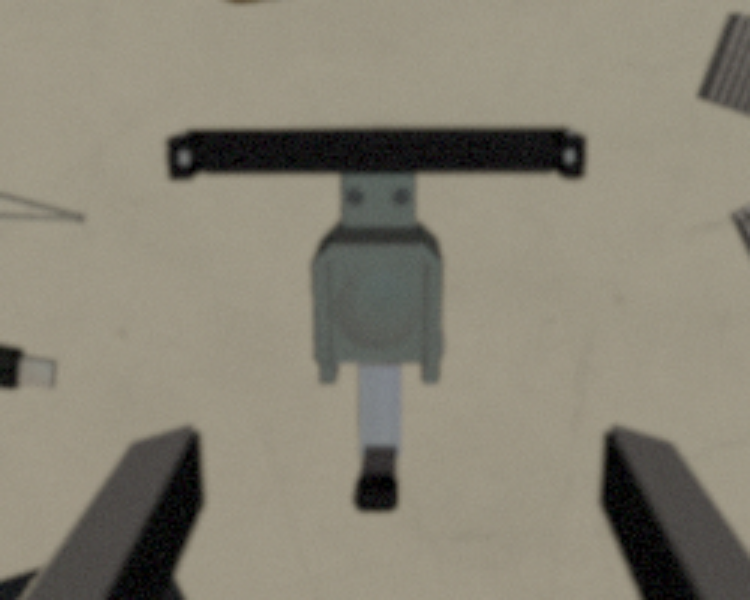

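Emit:
step_arm(
  series=[1,-10.5,-60,0,0,0,0,-60,0,0,0,0,-50,0,0,0,0,-15.5,0,0.3,0,0,0,0,1,0,0,0,0,1,0,0,0,0,1,0,0,0,0,1,0,0,0,0,1],
  squeeze=10,
)

```text
clock: 8.02
eef_pos: [500.4, -118.6, 43.2]
eef_rot: [3.141, 0.002, 2.904]
wrist_force: [-0.5, 1.4, 7.2]
finger_gap: 47.6
finger_force: 10.0
```

Emit:
step_arm(
  series=[0,0,10,0,1,0,0,20,0,1,0,0,40,0,1,0,0,40,0,1,0,0,40,0,1,0,0,0,0,1,0,0,0,0,1],
)

```text
clock: 8.9
eef_pos: [499.0, -118.4, 190.6]
eef_rot: [3.142, -0.002, 2.904]
wrist_force: [-0.7, -0.3, -5.7]
finger_gap: 48.2
finger_force: 10.0
```

```bash
cat > t.py <<'E'
from h import *
import sys
# tilt of held holder: side camera, rail-to-housing geometry in the tool's frame
s=manip.read_state();t=s["eef_pos"];ps=s["eef_rot"][2]-np.pi
X=np.array([np.cos(ps),np.sin(ps),0]);Y=np.array([-np.sin(ps),np.cos(ps),0])
for n in ("side","wrist"):
    i=manip.camera_info(n);p,d=manip.camera(n);w=pts(n,d,i);r=w-(t-[0,0,6])
    u=np.stack([r@X,r@Y,r[...,2]],-1);m=(d>0)&(p.max(-1)<70)
    m&=(u[...,0]>-75)&(u[...,0]<-25)&(abs(u[...,1])<90)&(u[...,2]<20)&(u[...,2]>-60)
    e=m&(abs(u[...,1])<60)&(abs(u[...,1])>18);q=u[e]
    if len(q):print(n,"rail in tool x,y,z mid",len(q),np.median(q,0).round(1),np.percentile(q,[5,95],axis=0).round(1).tolist())
    f=(d>0)&(abs(u[...,1])<18)&(u[...,0]>-30)&(u[...,0]<14)&(u[...,2]<25)&(u[...,2]>-25)&(p.max(-1)>70)
    q=u[f]
    if len(q)>50:
        A=np.c_[q[:,0],q[:,1],np.ones(len(q))];k=np.linalg.lstsq(A,q[:,2],rcond=None)[0];print(n,"roof slope deg",np.degrees(np.arctan(k[:2])).round(1),len(q))
    cv2.imwrite(f"pics/{sys.argv[1]}_{n}.png",p);np.savez(f"{sys.argv[1]}_{n}.npz",p=p,w=w,d=d,u=u)
E
python3 t.py a
```

```text
side roof slope deg [38.  -8.3] 55
wrist rail in tool x,y,z mid 4401 [-49.3 -18.4 -15.2] [[-56.6, -55.7, -23.0], [-42.4, 55.8, -13.7]]
wrist roof slope deg [20.  -0.3] 4072
```

Emit:
step_arm(
  series=[5,20,10,0.01,1,10,40,10,0.01,1,12,48,0,0.02,1,12,50,0,0.01,1,12,50,0,0.01,1,12,50,0,0.01,1,12,45,0,0.01,1,7,29.5,0,0.01,1,0,0,0,0,1,0,0,0,0,1],
  squeeze=14,
)

```text
clock: 10.25
eef_pos: [581.5, 213.4, 210.9]
eef_rot: [-3.14, -0.002, 2.994]
wrist_force: [-0.3, 0.9, -6.0]
finger_gap: 47.9
finger_force: 14.0
```

```bash
python3 t.py b; python3 - <<'E'
from h import *
a=cv2.imread("pics/b_side.png")[100:250,200:360];b=cv2.imread("pics/b_wrist.png")
cv2.imwrite("pics/b.png",np.hstack([cv2.resize(a,(400,375)),cv2.resize(b,(400,375))]))
z=np.load("b_wrist.npz");u=z["u"];m=(z["d"]>0)&(z["p"].max(-1)<70)&(u[...,0]<-25)&(u[...,0]>-75)&(abs(u[...,1])<95)&(u[...,2]>-40)&(u[...,2]<15)
n,l,st,c=cv2.connectedComponentsWithStats(m.astype(np.uint8));k=1+st[1:,4].argmax();r=cv2.minAreaRect(u[l==k][:,:2].astype(np.float32));print(r)
E
```

```text
side roof slope deg [35.1  8.5] 56
wrist rail in tool x,y,z mid 4404 [-48.9 -18.  -14.7] [[-56.4, -55.8, -22.5], [-42.1, 55.7, -13.2]]
wrist roof slope deg [30.6 -0.1] 4375
((-48.89447784423828, -0.9219741821289062), (16.534303665161133, 151.07330322265625), 0.0909745991230011)
```

View pics/b.png

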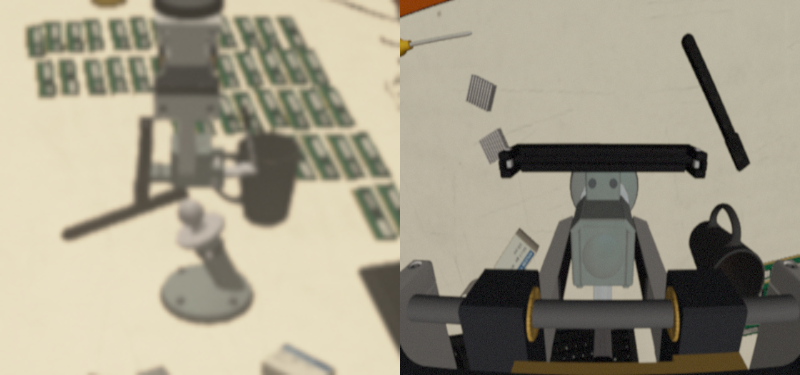

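Emit:
step_arm(
  series=[-0.7,1.6,-15,0,1,0,0,-15,0,1,0,0,-8,0,1,0,0,-4,0,1,0,0,-4,0,1,0,0,0,0,1],
)

```text
clock: 11.1
eef_pos: [581.1, 215.5, 166.1]
eef_rot: [-3.142, -0.0, 2.994]
wrist_force: [-0.1, 0.2, -5.6]
finger_gap: 47.9
finger_force: 14.0
```

Emit:
step_arm(
  series=[0,-0.3,-4,0,1,0,0,-3,0,1,0,0,-2,0,1,0,0,0,0,1],
)

```text
clock: 11.6
eef_pos: [581.1, 215.2, 157.1]
eef_rot: [-3.141, -0.0, 2.994]
wrist_force: [-0.5, 0.2, -5.7]
finger_gap: 47.7
finger_force: 14.0
```

Emit:
step_arm(
  series=[0,0,-2,0,1,0,0,-2,0,1,-0.7,0.1,-2,0,1,-0.7,0.1,-2,0,1,0,0,0,0,1],
  squeeze=8,
)

```text
clock: 12.22
eef_pos: [579.6, 215.5, 149.3]
eef_rot: [3.142, -0.0, 2.994]
wrist_force: [-1.8, 0.8, -3.4]
finger_gap: 47.9
finger_force: 8.0
```

Slight contact. Continuing down with the shift toward the low side.

Emit:
step_arm(
  series=[-0.7,0.1,-2,0,1,-0.7,0.1,-2,0,1,-0.7,0.1,-2,0,1,0,0,0,0,1],
)

```text
clock: 12.72
eef_pos: [577.7, 215.6, 143.1]
eef_rot: [3.142, 0.0, 2.994]
wrist_force: [0.6, 0.1, -4.5]
finger_gap: 48.0
finger_force: 8.0
```

```bash
python3 t.py c
```

```text
wrist rail in tool x,y,z mid 3311 [-45.5 -18.3 -27. ] [[-53.0, -55.5, -32.5], [-40.4, 55.6, -24.0]]
wrist roof slope deg [15.8 -0.7] 4759
```

Emit:
step_arm(
  series=[-0.6,0.1,-2,0,1,-0.6,0.1,-2,0,1,-0.5,0,-1.5,0,1,-0.2,0,-1,0,1,0,0,0,0,1],
)

```text
clock: 13.45
eef_pos: [576.9, 215.8, 137.6]
eef_rot: [3.141, 0.004, 2.994]
wrist_force: [8.3, -1.3, 1.3]
finger_gap: 48.1
finger_force: 8.0
```

```bash
python3 t.py d
```

```text
wrist rail in tool x,y,z mid 3594 [-38.2   0.1 -36. ] [[-46.2, -55.6, -41.8], [-29.4, 55.8, -31.2]]
wrist roof slope deg [25.7 -0.6] 5306
```

Emit:
step_arm(
  series=[0.8,0,-1,0,1,0.4,0,-1,0,1,0,0,0,0,1],
)

```text
clock: 13.92
eef_pos: [577.8, 215.7, 136.0]
eef_rot: [3.141, 0.003, 2.994]
wrist_force: [4.0, -2.7, 6.5]
finger_gap: 47.9
finger_force: 8.0
```

Emit:
step_arm(
  series=[0,0,0,0,0.5,0,0,0,0,0.2,0,0,0,0,0,0,0,20,0,0,0,0,45,0,0,0,0,50,0,0,0,0,0,0,0],
)

```text
clock: 14.8
eef_pos: [577.8, 216.3, 253.7]
eef_rot: [3.139, 0.006, 2.994]
wrist_force: [-1.4, -0.2, -0.4]
finger_gap: 93.8
finger_force: 0.0
```

```bash
python3 w.py s1; cat > f.py <<'E'
from h import *
import sys
z=np.load(sys.argv[1]+".npz");w=z["w"];p=z["p"];ok=z["d"]>0
B=np.array([585.7,213.4,120.3])
ph=-0.145;tl=np.radians(25)
X=np.array([np.cos(tl)*np.cos(ph),np.cos(tl)*np.sin(ph),np.sin(tl)]);Y=np.array([-np.sin(ph),np.cos(ph),0]);Z=np.cross(X,Y)
u=(w-B)@np.c_[X,Y,Z]
m=ok&(p.max(-1)<65)&(u[...,0]<-35)&(u[...,0]>-75)&(abs(u[...,1])<95)&(abs(u[...,2])<35)
n,l,st,c=cv2.connectedComponentsWithStats(m.astype(np.uint8));k=1+st[1:,4].argmax();q=u[l==k]
e=q[abs(q[:,1])<60]; print("rail local med",np.median(e[:,[0,2]],0).round(1),"rect",cv2.minAreaRect(q[:,:2].astype(np.float32)))
W=w[l==k];t=abs(q[:,1])<60;k=np.polyfit(q[t][:,1],W[t][:,2],1);print("rail roll deg",np.degrees(np.arctan(k[0])).round(2))
f=ok&(u[...,0]>-15)&(u[...,0]<18)&(abs(u[...,1])<18)&(u[...,2]>15)&(u[...,2]<32);q=u[f]
A=np.c_[q[:,0],q[:,1],np.ones(len(q))];print("roof: slope x,y deg / height (seated 0,0,23)",len(q),(np.linalg.lstsq(A,q[:,2],rcond=None)[0]*[57.3,57.3,1]).round(2))
g=u[ok&(u[...,2]>30)&(u[...,2]<100)&(abs(u[...,1])<14)&(u[...,0]>-60)&(u[...,0]<90)];print("lever pts local",len(g),np.percentile(g,[5,50,95],axis=0).round(1).tolist())
h=ok&(u[...,2]>5)&(u[...,2]<30)&(abs(u[...,0])<40)&(abs(u[...,1])<40);r=cv2.minAreaRect(u[h][:,:2].astype(np.float32));print("housing",r)
cv2.imwrite("pics/"+sys.argv[1]+"c.png",cv2.resize(p[80:320,130:450],(800,600)))
E
python3 f.py s1
```

```text
14.8 [577.8 216.3 253.7] [3.139 0.006 2.994] [ 0.3   0.43  1.29  0.    1.42 -1.12]
rail local med [-51.3  -3.7] rect ((-53.21708679199219, 0.2927703857421875), (149.690185546875, 16.419139862060547), 89.79898071289062)
rail roll deg 0.15
roof: slope x,y deg / height (seated 0,0,23) 1525 [-0.23  0.24 24.58]
lever pts local 338 [[49.7, -6.5, 52.3], [54.6, -0.1, 69.0], [61.1, 7.0, 70.8]]
housing ((5.131513595581055, 0.10864639282226562), (47.54977798461914, 61.29396057128906), 89.6861801147461)
```

View pics/s1c.png

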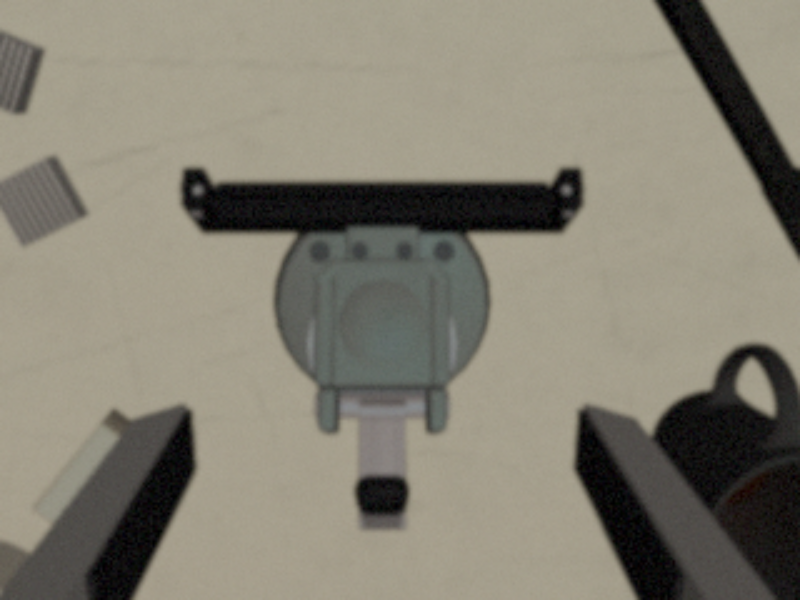

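Emit:
step_arm(
  series=[0,-1,0,0,1,0,0,-10,0,1,0,0,-20,0,1,0,0,-20,0,1,0,0,-20,0,1,0,0,-8,0,1,0,0,-3,0,1,0,0,-2,0,1,0,0,0,0,1],
)

```text
clock: 15.98
eef_pos: [577.1, 215.3, 168.4]
eef_rot: [3.14, 0.001, 2.994]
wrist_force: [-4.9, 0.0, 9.4]
finger_gap: 7.9
finger_force: 5.3
```

Emit:
step_arm(
  series=[0.3,0,-1.5,0,1,0.3,0,-0.7,0,1,0,0,0,0,1],
)

```text
clock: 16.35
eef_pos: [577.6, 215.4, 167.9]
eef_rot: [3.14, 0.002, 2.994]
wrist_force: [-13.7, -0.8, 24.0]
finger_gap: 2.5
finger_force: 13.9
```

Emit:
step_arm(
  series=[0,0,30,0,0.8,0,0,50,0,0.4,0,0,20,0,0,18,-2.5,0,0,0,17,-2.5,0,0,0,0,0,-20,0,0.2,0,0,-25,0,0.4,0,0,-10.5,0,0.6,0,0,0,0,1,0,0,0,0,1,0,0,0,0,1,0,0,0,0,1,0,0,0,0,1],
  squeeze=12,
)

```text
clock: 17.98
eef_pos: [612.7, 210.0, 209.7]
eef_rot: [3.141, 0.001, 2.994]
wrist_force: [0.1, 0.7, 4.5]
finger_gap: 15.6
finger_force: 12.0
```

Emit:
step_arm(
  series=[-8.9,1.3,-1,0,1,-8.9,1.3,-2,0,1,-8.3,1.2,-3,0,1,-8.3,1.2,-4,0,1,-7.3,1.1,-5,0,1,-7.3,1,-5.5,0,1,-6,0.9,-6.5,0,1,-6,0.9,-7,0,1,0,0,0,0,1],
)

```text
clock: 19.1
eef_pos: [550.7, 218.9, 174.2]
eef_rot: [-3.141, -0.002, 2.994]
wrist_force: [-2.9, 3.8, 1.4]
finger_gap: 15.9
finger_force: 12.0
```

Emit:
step_arm(
  series=[-4.4,0.5,-7.8,0,1,-4.3,0.5,-8.1,0,1,-2.6,0.3,-8.3,0,1,-2,0.2,-8.3,0,1,0,0,-1,0,1,0,0,0,0,1],
)

```text
clock: 19.85
eef_pos: [537.9, 220.2, 141.0]
eef_rot: [-3.141, -0.001, 2.994]
wrist_force: [-3.7, 4.1, 0.5]
finger_gap: 16.2
finger_force: 12.0
```

Emit:
step_arm(
  series=[0,0,0,0,0.6,0,0,0,0,0.4,0,0,25,0,0.3,-4,0,35,0,1,0,0,0,0,1,0,0,0,0,1,0,0,0,0,1,0,0,-20,0,1,0,0,-8,0,1,0,0,-4,0,1,0,0,-2,0,1,0,0,0,0,1],
)

```text
clock: 21.35
eef_pos: [534.3, 220.3, 167.8]
eef_rot: [3.141, 0.0, 2.994]
wrist_force: [0.0, 0.1, 0.0]
finger_gap: 0.2
finger_force: 0.0
```

Emit:
step_arm(
  series=[0,0,-2,0,1,0,0,-2,0,1,0,0,-2,0,1,0,0,0,0,1],
)

```text
clock: 21.85
eef_pos: [534.1, 220.3, 161.4]
eef_rot: [-3.142, -0.0, 2.994]
wrist_force: [-4.0, 0.6, 1.9]
finger_gap: 0.5
finger_force: 1.2
```

Emit:
step_arm(
  series=[0,0,-1,0,1,0,0,-1,0,1,0,0,-1,0,1,0,0,0,0,1],
)

```text
clock: 22.35
eef_pos: [534.2, 220.6, 160.0]
eef_rot: [3.141, 0.001, 2.994]
wrist_force: [-11.0, -1.6, 14.8]
finger_gap: 0.3
finger_force: 9.1
```

Emit:
step_arm(
  series=[0.5,0,-1,0,1,0,0,0,0,1],
)

```text
clock: 22.6
eef_pos: [534.3, 220.6, 159.5]
eef_rot: [3.141, -0.0, 2.994]
wrist_force: [-15.2, -1.2, 23.2]
finger_gap: 0.2
finger_force: 13.3
```

Emit:
step_arm(
  series=[0,0,20,0,1,0,0,40,0,0.5,20,-3,30,0,0,22,-3,0,0,0,0,0,0,0,0,0,0,0,0,0],
)

```text
clock: 23.35
eef_pos: [576.2, 214.3, 247.0]
eef_rot: [-3.141, -0.001, 2.994]
wrist_force: [-0.4, 0.8, -0.0]
finger_gap: 47.3
finger_force: 0.0
```

```bash
python3 w.py s2; python3 f.py s2; python3 - <<'E'
from h import *
p,d=manip.camera("side");a=cv2.resize(p[120:240,220:350],(430,397),interpolation=cv2.INTER_CUBIC)
b=cv2.resize(cv2.imread("pics/s2c.png"),(370,397));cv2.imwrite("pics/fin.png",np.hstack([a,b]))
E
```

```text
23.35 [576.2 214.3 247. ] [-3.141e+00 -1.000e-03  2.994e+00] [ 0.3   0.44  1.3  -0.    1.41 -1.13]
rail local med [-49.9  -2.4] rect ((-47.88811111450195, -0.19159698486328125), (25.718069076538086, 149.31541442871094), 0.18789169192314148)
rail roll deg 0.1
roof: slope x,y deg / height (seated 0,0,23) 1489 [-0.77 -0.82 26.08]
lever pts local 1630 [[-44.8, -6.8, 30.4], [-8.5, -0.1, 31.7], [28.1, 6.4, 34.3]]
housing ((0.6330223083496094, -0.1739330291748047), (68.91040802001953, 48.038673400878906), 1.078157901763916)
```

View pics/fin.png

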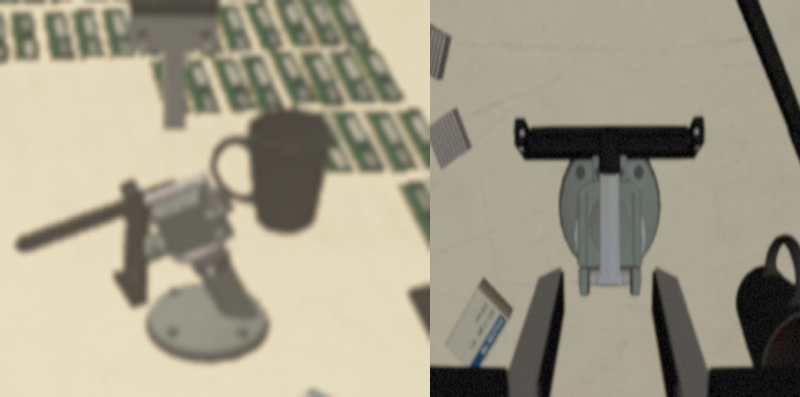

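```bash
cat >> f.py <<'E'
g=u[ok&(u[...,2]>20)&(u[...,2]<60)&(abs(u[...,1])<7)&(p.max(-1)<70)&(u[...,0]>-62)&(u[...,0]<-20)]
print("grip",len(g),np.percentile(g,[5,50,95],axis=0).round(1).tolist(),"slope",np.degrees(np.arctan(np.polyfit(g[:,0],g[:,2],1)[0])).round(1))
g=u[ok&(u[...,2]>26)&(u[...,2]<45)&(abs(u[...,1])<6)&(u[...,0]>-20)&(u[...,0]<15)];print("arm slope",np.degrees(np.arctan(np.polyfit(g[:,0],g[:,2],1)[0])).round(2),np.median(g[:,2]))
g=u[ok&(abs(abs(u[...,1])-15)<4)&(abs(u[...,0])<15)&(u[...,2]>15)&(u[...,2]<29)];k=np.polyfit(g[:,0],g[:,2],1);print("roof beside",np.degrees(np.arctan(k[0])).round(2),k[1])
E
python3 f.py s2 | tail -3
```

```text
grip 470 [[-47.8, -6.8, 32.2], [-36.5, -0.1, 33.5], [-26.2, 6.7, 34.8]] slope -0.4
arm slope -0.29 31.344231763266485
roof beside -0.37 22.581612888249474
```

```bash
python3 -c "
from cell import manip
print(manip.sign_off())"
```

```text
the job is handed in; nothing more can be done
None
```

I raised the lever, seated the holder fully on the ball with the rail level across the low side, then pressed the lever fully down to lock it. The job is handed in at about 23 s, with the final camera check showing the holder seated and the lever flat, and no other object was touched.

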